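# Stop the shaker and hold up the vial rack

## Robot

A 7-joint arm with a two-finger parallel gripper is mounted at the origin on the work surface. World frame = base frame: x ahead of the robot, y to its left, z up, the work surface at z = 0. Lengths are in m, angles in rad, forces in N, time in s.
With the tool pointing down it reaches from about 0.35 to 0.9 m from the base axis. Payload 8.1 kg.
Tool frame: the origin (TCP) lies at the centre of the arm's flange, where the gripper is bolted on; the fingertips stand 178 mm ahead of it and the grasp point (between the pads) lies 159 mm ahead of it; z points along the fingers, y is the direction in which the jaws open and shut (so a half turn about z gives the same grasp; the last joint's range is limited). The gripper opens to 92 mm and grips with 3 to 60 N. Pads are 19 mm wide; open, the fingers measure 130 mm over their backs; the gripper's body (75 mm by 190 mm) begins 47 mm behind the grasp point.
Start: joints at [-1.374, 0.434, 0.025, 1.573, -0.012, 1.134, -0.075], TCP at [0.185, 0.597, 0.405] pointing down, gripper open.
Joint ranges: [-2.62, 2.62], [-0.44, 2.09], [-1.27, 1.32], [0.08, 2.57], [-1.32, 4.46], [0.12, 2], [-2.74, 2.74]. Speed limits (rad/s): [2.22, 2.22, 3.01, 3.01, 3.14, 3.14, 3.14].

## Interface

Orientations are given as a rotation vector (axis times angle).
In Python, from cell import arm gives the robot as it stands. The module is installed in compiled form; this text tells all that it offers.
- The arm moves only by the tool move_arm, never from a script. Its argument "steps" is a list of rows, each a list of 4 numbers: the shift along the tool's x, y, z in mm, then the turn about the tool's z in rad. In form: [[x, y, z, twist], ...]. A call has 1 to 20 rows; each row is the pose to reach, as a shift and turn from the pose commanded when the call began, along the tool's axes at that moment; what a row does not reach only later rows make up. A row lasts 1/8 s, in which the tool goes at most 62.5 mm and 10.7 degrees, less where a joint would pass 70% of its speed; a pose out of reach is approached as far as the arm can. A call with a gripper value outside its range is refused whole. "grip" is the finger opening in mm, from 0 to 91.8, set as the call begins (left out, the last holds). The fingers move at their own pace and stop on an object; "grip_force" is the grip in N (left out, the last holds). Time passes only in rows, so rows that repeat a pose let the fingers close. It gives the time, the measured TCP pose, the force and the opening at its end, in the units of the state.
- arm.observe(): the state, without advancing time (a new reading comes with each control period).
- arm.get_image(name): name is "side" or "top" or "wrist"; returns the picture (420x560x3 uint8, red, green, blue); there is no depth.
- arm.camera_info(name): a dict with "mtx" (3x3 intrinsics, pixels), "dist_coeffs" ([k1, k2, p1, p2, k3] as OpenCV has them; the pictures are not rectified), "pose" (4x4, takes a point from camera to world coordinates); the wrist camera has in their place "T_tool_cam" (4x4, takes a point from camera to tool coordinates, whose origin is the TCP and whose axes are the flange's). Camera axes: x right, y down, z forward; pixel columns grow to the right and rows downward; lengths in m; the calibration is good to about 2 mm. A picture is of the moment at which its call begins: read the wrist's pose just before it. camera_info takes no time and is no camera call.
- arm.sign_off(): hands the job in, once; it reports no verdict.
The state is a dict: "clock": time; "joints": joint angles; "dq": joint speeds; "joint_efforts": joint torques, N m; "position": TCP position; "ee_rot": TCP orientation; "force": force on the tool from outside, world axes, zero at the start; "ft_torque": the same for the moment, N m; "width": opening from 0.0 (shut) to 1.0 (fully open).
Only numpy, scipy, OpenCV 4.12 (cv2) and the standard library are available. Lean on these libraries where they do the work, as an engineer would, in place of code of your own. Each camera call takes 0.05 s, during which the arm holds its last target.

## Task

Press the yellow stop pedal of the shaker right down to its stop and let it come back up, then take the purple vial rack by its handle and lift it straight up off the shaker. Finish while still holding the rack in the gripper, steady and level in the air over the shaker, its underside about 10 cm above the platform, so that the vials can be checked for sediment. Do not tip the rack on the way, keep all four vials in it, and leave everything else where it stands.

Things in the scene. Friction and masses are not known exactly. Their poses are not given: they have to be found in the camera images.
- pedal (a joint): Angle of the yellow pedal (rad): 0 when up (at rest), 0.22 pressed down to its stop. A spring returns it: about 4 N down on the pad point starts it, about 10 N holds it on the stop.
- pedal_pad (a point): Point to press on the top face of the yellow pedal: on its centre line, 95 mm from the hinge. The plate is 135 mm long, 78 mm wide, 8 mm thick with black rubber strips, hinged at its base's -x end, free +x end raised. Up, this point is about 60 mm above the bench; at the stop it is about 39 mm above it (21 mm lower).
- pedal_base: Grey base under the yellow pedal, fixed to the bench, 160 x 100 x 20 mm (two cheeks at the hinge 44 mm high). Origin: centre of its underside, on the bench. Its x axis runs from the hinge end to the pedal's free end; the hinge axis is parallel to its y, at x = -60 mm, 32 mm up.
- shaker: Ivory bench shaker, fixed to the bench and standing still; 250 x 230 mm platform with a dark mat, its top 90 mm above the bench, with a rim 6 mm high round it. Origin: centre of its underside, on the bench; z up. The pedal and the shaker may stand on either side of each other.
- rack: Loose purple rack on the shaker: block 130 (x) x 82 (y) x 30 mm high, six square wells 19 mm wide, floors 6 mm above its underside. Over its centre, on two posts, an upright handle plate 74 mm long (x), 14 mm thick (y), 91 to 127 mm above the underside; grip it at mid length, fingers closing along the rack's y. Origin: centre of the underside; z up. 0.2 to 0.35 kg; vials about 0.02 kg each.
- vial0: Loose amber vial with white cap, 16 mm diameter, 52 mm high, standing in a well of the rack at rack x = -42 mm, y = 27 mm; its top is 58 mm above the rack's underside. Origin: centre of its underside; z up.
- vial1: Loose amber vial with white cap, 16 mm diameter, 52 mm high, standing in a well of the rack at rack x = -42 mm, y = -27 mm; its top is 58 mm above the rack's underside. Origin: centre of its underside; z up.
- vial2: Loose amber vial with white cap, 16 mm diameter, 52 mm high, standing in a well of the rack at rack x = 42 mm, y = 27 mm; its top is 58 mm above the rack's underside. Origin: centre of its underside; z up.
- vial3: Loose amber vial with white cap, 16 mm diameter, 52 mm high, standing in a well of the rack at rack x = 42 mm, y = -27 mm; its top is 58 mm above the rack's underside. Origin: centre of its underside; z up.
- jar: Bystander: white jar with blue lid, 38 mm diameter, 42 mm high, on the shaker platform beside the rack. Origin: centre of its underside.
- amber_bottle: Bystander: amber bottle, 68 mm diameter, 150 mm high, at the back of the bench. Origin: centre of its underside.
- wash_bottle: Bystander: white bottle with yellow cap, 68 mm diameter, 160 mm high, at the back of the bench. Origin: centre of its underside.
- tip_box: Bystander: green pipette-tip box 120 x 85 x 60 mm with white tips showing in its top, at the left side of the bench. Origin: centre of its underside.
- petri_dish: Bystander: clear closed dish, 90 mm diameter, 16 mm high, at the right side of the bench. Origin: centre of its underside.
- beaker: Bystander: glass beaker, 70 mm diameter, 90 mm high, at the right side of the bench. Origin: centre of its underside.
Things that resemble listed ones, but are neither listed nor needed, are in the scene too. There is more than one size of the pedal_base; the one meant has the size given above.

How it is judged:
By the outcome, as a careful person would: the job done as asked, in the order asked, and still so for the second after the job is handed in, while the arm keeps its last pose, push and grip.
It also fails if it takes over 51 s, if anything falls off the work surface, if the arm or the gripper's body presses on something with over 40 N, if the wrist force passes 120 N, or if a joint passes its speed limit or range.

## Working session

There is one attempt and no reset: what is moved stays moved. The work goes in short steps, Python scripts to look and compute and a tool call to move; the robot and the scene stay as the last step left them, time stands still between calls to the robot, and variables do not carry over. Pictures are saved under pics/ and viewed, and the job is handed in when it is done.

Besides the shell and the picture viewer there is one more tool, called in YAML: its name, and indented under it one key for each argument. move_arm: Moves the arm, as the interface text tells. Its arguments: {"type":"object","properties":{"steps":{"type":"array"},"grip":{"type":"number"},"grip_force":{"type":"number"}},"required":["steps"]}

```bash
mkdir -p pics; ls; python3 - <<'E'
from cell import arm
import cv2
for n in ["top","side","wrist"]:
    s=arm.observe(); im=arm.get_image(n); cv2.imwrite(f"pics/{n}0.png",im[:,:,::-1])
    i=arm.camera_info(n); print(n,{k:(v.tolist() if hasattr(v,'tolist') else v) for k,v in i.items()})
print(s)
E
```

```text
pics
top {'mtx': [[509.0743869578278, 0.0, 276.7486127279038], [0.0, 509.0743869578278, 203.49658571416353], [0.0, 0.0, 1.0]], 'dist_coeffs': [-0.12301910103494632, 0.0, 0.0, 0.0, 0.0], 'pose': [[0.026266528476567425, -0.9901216810896694, 0.13772845064821157, 0.2986965323721175], [-0.9995938066865236, -0.0244903176655639, 0.014575526562855134, 0.009808767060439497], [-0.011058531355220624, -0.138055354756007, -0.9903627759096456, 1.7028396556373093], [0.0, 0.0, 0.0, 1.0]]}
side {'mtx': [[527.1852138478764, 0.0, 273.14554942116064], [0.0, 527.1852138478764, 211.13774568843706], [0.0, 0.0, 1.0]], 'dist_coeffs': [-0.03826256797024628, 0.0, 0.0, 0.0, 0.0], 'pose': [[0.7836250443469134, -0.4547303804325188, 0.4232635951555421, -0.30172691201991275], [-0.6212261815934904, -0.5770268929972493, 0.5302056167759, -0.965664600681421], [0.0031338754074848904, -0.6784248269850076, -0.7346631425049801, 1.4671618066561434], [0.0, 0.0, 0.0, 1.0]]}
wrist {'mtx': [[302.760176862384, 0.0, 282.25249345366746], [0.0, 302.760176862384, 215.02844118768962], [0.0, 0.0, 1.0]], 'dist_coeffs': [0.0048447241971
[... 335 characters left out ...]
}
{'clock': 0.1, 'joints': array([-1.37355034,  0.43515117,  0.02497298,  1.57401112, -0.01159193,
        1.13401417, -0.07508144]), 'dq': array([ 1.43050598e-04, -3.71120082e-03,  7.82025596e-04, -4.18697497e-05,
       -2.66282301e-04,  4.06407993e-04,  2.04991275e-03]), 'joint_efforts': array([ 4.77445385e-03, -6.69131327e+01,  9.88987349e-01, -3.15151083e+01,
       -6.04790146e-02,  3.74234864e-02,  3.18639263e-05]), 'position': array([0.1845755 , 0.5969008 , 0.40402266]), 'ee_rot': array([-4.69295673e-01, -3.10626332e+00,  2.25694347e-03]), 'force': array([-0.609396  ,  0.31573289,  0.33928267]), 'ft_torque': array([ 0.020523  , -0.00112504,  0.02002006]), 'width': 0.9973934372296943}
```

View pics/top0.png

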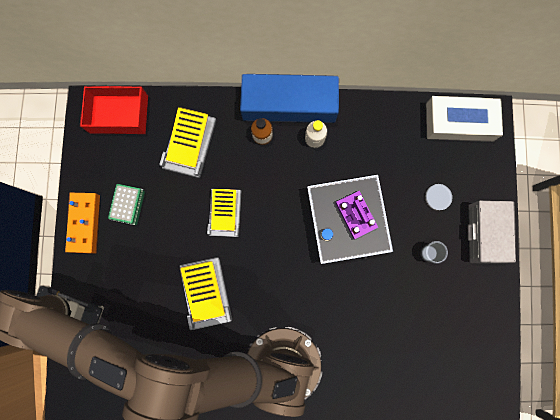

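View pics/side0.png

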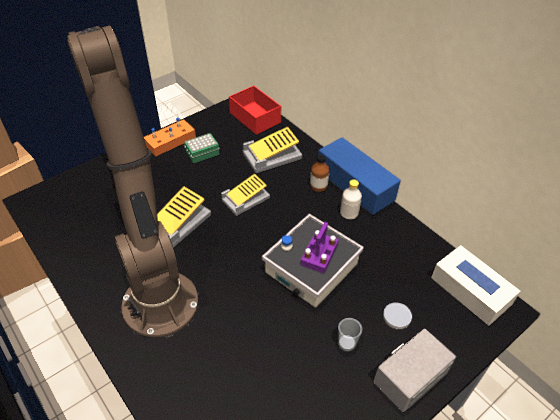

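The top view shows three yellow pedals, at about (187,137), (224,208) and (205,292). The shaker is at (350,219), with the purple rack at (358,214). I'll measure them next.

```bash
cat > h.py <<'E'
import numpy as np, cv2
from cell import arm
from scipy.spatial.transform import Rotation as R
def ray(n,px,st=None):
    i=arm.camera_info(n)
    p=cv2.undistortPoints(np.array(px,float).reshape(-1,1,2),np.array(i["mtx"]),np.array(i["dist_coeffs"])).reshape(-1,2)
    if n=="wrist":
        T=np.eye(4);T[:3,:3]=R.from_rotvec(st["ee_rot"]).as_matrix();T[:3,3]=st["position"];T=T@np.array(i["T_tool_cam"])
    else: T=np.array(i["pose"])
    return T[:3,3],np.c_[p,np.ones(len(p))]@T[:3,:3].T
def plane(n,px,z,st=None):
    o,d=ray(n,px,st); z=np.broadcast_to(z,len(d)); return o+d*((z-o[2])/d[:,2])[:,None]
def tri(n1,p1,n2,p2,st=None):
    o1,d1=ray(n1,[p1],st);o2,d2=ray(n2,[p2],st);d1,d2=d1[0],d2[0]
    t=np.linalg.lstsq(np.c_[d1,-d2],o2-o1,rcond=None)[0];a=o1+t[0]*d1;b=o2+t[1]*d2
    return (a+b)/2,np.linalg.norm(a-b)
def blobs(im,lo,hi,amin=50):
    hsv=cv2.cvtColor(im,cv2.COLOR_RGB2HSV);m=cv2.inRange(hsv,np.array(lo),np.array(hi))
    m=cv2.morphologyEx(m,cv2.MORPH_CLOSE,np.ones((5,5)))
    return [c for c in cv2.findContours(m,cv2.RETR_EXTERNAL,cv2.CHAIN_APPROX_NONE)[0] if cv2.contourArea(c)>amin]
E
python3 - <<'E'
from h import *
np.set_printoptions(precision=4,suppress=True)
im=cv2.imread("pics/top0.png")[:,:,::-1].copy()
for c in blobs(im,(22,120,100),(35,255,255)):
    b=cv2.boxPoints(cv2.minAreaRect(c)); P=plane("top",b,0.055)
    print("yellow",b.astype(int).tolist(),P[:,:2].tolist(),np.linalg.norm(P-np.roll(P,-1,0),axis=1),P.mean(0))
for c in blobs(im,(135,80,40),(160,255,255)):
    b=cv2.boxPoints(cv2.minAreaRect(c)); print("purple",b.tolist())
big=cv2.resize(im[160:340,160:400],None,fx=3.3,fy=3.3,interpolation=cv2.INTER_CUBIC);cv2.imwrite("pics/tz.png",big[:,:,::-1])
im=cv2.imread("pics/side0.png");cv2.imwrite("pics/sz.png",cv2.resize(im[110:310,150:380],None,fx=3,fy=3,interpolation=cv2.INTER_CUBIC))
E
```

```text
yellow [[180, 267], [211, 260], [224, 314], [192, 322]] [[0.31023352698423995, 0.34169350857707836], [0.3372511618122306, 0.23963997023093953], [0.16466765524864777, 0.19197519507709176], [0.1376698933675446, 0.2928187280082931]] [0.1056 0.179  0.1044 0.1794] [0.2375 0.2665 0.055 ]
yellow [[210, 229], [212, 188], [235, 189], [234, 230]] [[0.43844845048420644, 0.24829933604473792], [0.5732316348972331, 0.24835810268507863], [0.5716421811877057, 0.16968136023497687], [0.43714686134641684, 0.17046927639906384]] [0.1348 0.0787 0.1345 0.0778] [0.5051 0.2092 0.055 ]
yellow [[311, 125], [317, 118], [324, 125], [317, 131]] [[0.7960841381989825, -0.07366839515678061], [0.8193105890063737, -0.09517427318080127], [0.7972232029969416, -0.11723832859828533], [0.7741020799889919, -0.09572622564655674]] [0.0317 0.0312 0.0316 0.0311] [ 0.7967 -0.0955  0.055 ]
yellow [[165, 159], [177, 106], [207, 113], [194, 166]] [[0.6658267317708604, 0.41074494431502745], [0.852263965334469, 0.37894029515218913], [0.8286283004572694, 0.27553251464712997], [0.6436761463672724, 0.30891554074185706]] [0.1891 0.1061 0.1879 0.1042] [0.7476 0.3435 0.055 ]
purple [[333.846923828125, 202.1233367919922], [358.5556640625, 189.23179626464844], [378.0980224609375, 226.68797302246094], [353.3892822265625, 239.5795135498047]]
```

View pics/tz.png

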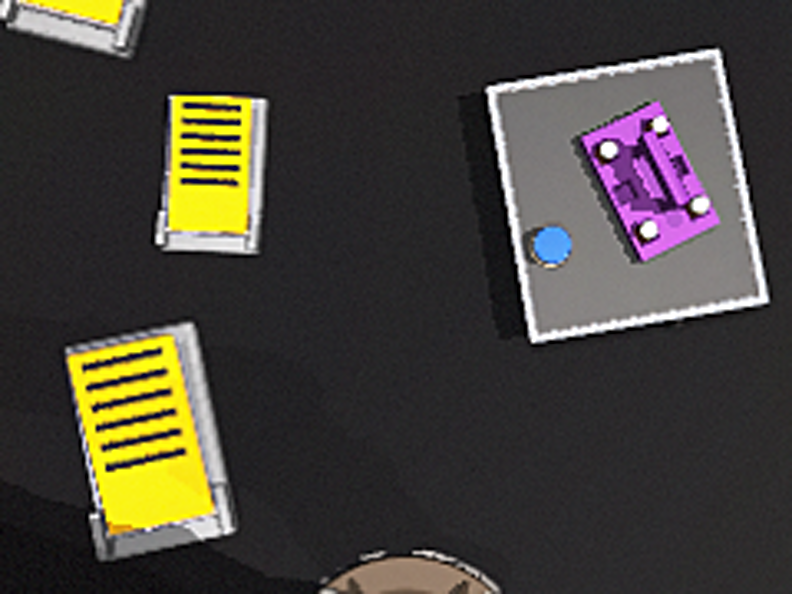

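View pics/sz.png

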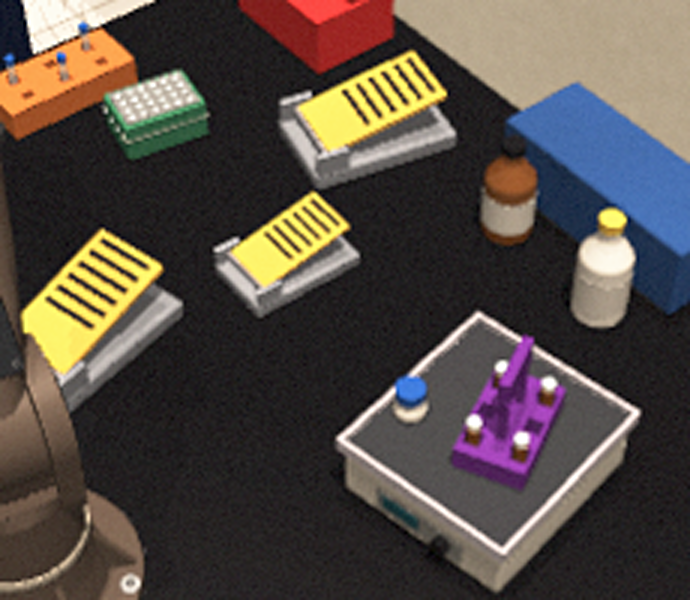

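```bash
python3 - <<'E'
from h import *
np.set_printoptions(precision=4,suppress=True)
im=cv2.imread("pics/top0.png")[:,:,::-1].copy()
c=[c for c in blobs(im,(22,120,100),(35,255,255)) if 500<cv2.contourArea(c)<1200][0]
b=cv2.boxPoints(cv2.minAreaRect(c)); b=b[np.argsort(b[:,1])]
far=plane("top",b[:2],0.0685);near=plane("top",b[2:],0.039)
f=far.mean(0);n=near.mean(0);print(b,f,n,np.linalg.norm(f-n),"yaw",np.arctan2(*(f-n)[1::-1]))
print("pad",n+(f-n)*95/135)
# caps
caps=[]
hsv=cv2.cvtColor(im,cv2.COLOR_RGB2HSV);m=cv2.inRange(hsv,np.array((0,0,190)),np.array((179,60,255)))
for c in cv2.findContours(m,cv2.RETR_EXTERNAL,cv2.CHAIN_APPROX_NONE)[0]:
    M=cv2.moments(c)
    x,y=c.reshape(-1,2).mean(0)
    if 325<x<385 and 190<y<240 and cv2.contourArea(c)<150:
        caps.append((x,y));print(cv2.contourArea(c),x,y)
if len(caps)==4:
    P=plane("top",caps,0.148);print(P,P.mean(0))
    print(np.linalg.norm(P[:,None]-P[None],axis=2))
E
```

```text
[[212.0755 188.2641]
 [235.8566 189.2981]
 [210.3019 229.0566]
 [234.083  230.0906]] [0.5702 0.2074 0.0685] [0.4391 0.2113 0.039 ] 0.13438296896907365 yaw -0.03001429478420825
pad [0.5314 0.2086 0.0598]
```

```bash
python3 - <<'E'
from h import *
np.set_printoptions(precision=4,suppress=True)
s=arm.observe();Rm=R.from_rotvec(s["ee_rot"]).as_matrix();print(Rm)
print("to above pad (TCP z .30):",Rm.T@(np.array([.531,.2086,.30])-s["position"])*1000)
im=cv2.imread("pics/top0.png")[:,:,::-1].copy()
hsv=cv2.cvtColor(im,cv2.COLOR_RGB2HSV);m=cv2.inRange(hsv,np.array((0,0,150)),np.array((179,70,255)))
caps=[]
for c in cv2.findContours(m,cv2.RETR_LIST,cv2.CHAIN_APPROX_NONE)[0]:
    x,y=c.reshape(-1,2).mean(0)
    if 325<x<385 and 185<y<245 and cv2.contourArea(c)<150: caps.append((x,y));print(cv2.contourArea(c),x,y)
caps=[(344.4,205.2),(360,198),(356.7,229.7),(372,222)]
P=plane("top",caps,0.148);print(P,P.mean(0));print(np.linalg.norm(P[:,None]-P[None],axis=2))
E
```

```text
[[-0.9554  0.2954 -0.0003]
 [ 0.2954  0.9554 -0.0011]
 [-0.0001 -0.0012 -1.    ]]
to above pad (TCP z .30): [-445.7048 -268.5757  104.4954]
0.0 326.5 240.0
0.0 330.0 239.0
0.0 333.0 233.5
13.5 356.2307692307692 229.15384615384616
14.0 371.92857142857144 221.57142857142858
14.0 344.0 205.0
12.0 359.5833333333333 197.33333333333334
[[ 0.5148 -0.1761  0.148 ]
 [ 0.5385 -0.2243  0.148 ]
 [ 0.4399 -0.2146  0.148 ]
 [ 0.4647 -0.2617  0.148 ]] [ 0.4895 -0.2192  0.148 ]
[[0.     0.0537 0.0842 0.0992]
 [0.0537 0.     0.0991 0.0827]
 [0.0842 0.0991 0.     0.0533]
 [0.0992 0.0827 0.0533 0.    ]]
```

move_arm:
  steps:
    - [-20, -12, 3, 0.05]
    - [-65, -40, 12, 0.15]
    - [-115, -70, 25, 0.25]
    - [-165, -100, 38, 0.35]
    - [-215, -130, 52, 0.45]
    - [-265, -160, 65, 0.55]
    - [-315, -190, 75, 0.65]
    - [-365, -220, 85, 0.75]
    - [-405, -245, 95, 0.85]
    - [-435, -262, 102, 0.9]
    - [-446, -269, 104, 0.9]
    - [-446, -269, 104, 0.9]
    - [-446, -269, 104, 0.9]
  grip: 0

```text
clock: 1.78
position: [0.5303, 0.2096, 0.3009]
ee_rot: [-1.771, -2.594, -0.001]
force: [-0.2, 0.2, -0.1]
width: 0.007
```

```bash
python3 - <<'E'
from h import *
np.set_printoptions(precision=4,suppress=True)
s=arm.observe();print(s)
im=arm.get_image("wrist");cv2.imwrite("pics/w1.png",im[:,:,::-1])
i=arm.camera_info("wrist")
c=max(blobs(im,(22,120,100),(35,255,255)),key=cv2.contourArea)
b=cv2.boxPoints(cv2.minAreaRect(c));print(b, plane("wrist",b,.055,s))
E
```

```text
{'clock': 1.775, 'joints': array([-0.7041,  0.4635,  0.3252,  1.851 , -0.1914,  0.8575,  0.0879]), 'dq': array([-0.0094, -0.    , -0.0007, -0.0031,  0.0016, -0.0017,  0.0004]), 'joint_efforts': array([  1.1823, -60.9044,   6.0068, -25.7129,   0.0303,   0.0294,
         0.014 ]), 'position': array([0.5303, 0.2096, 0.3009]), 'ee_rot': array([-1.7705, -2.594 , -0.0007]), 'force': array([-0.1617,  0.232 , -0.1236]), 'ft_torque': array([-0.0777,  0.121 , -0.0108]), 'width': 0.007245163795413133}
[[473.  60.]
 [559.  60.]
 [559. 221.]
 [473. 221.]] [[0.6072 0.3672 0.055 ]
 [0.6612 0.3881 0.055 ]
 [0.7299 0.2927 0.055 ]
 [0.6676 0.2683 0.055 ]]
```

View pics/w1.png

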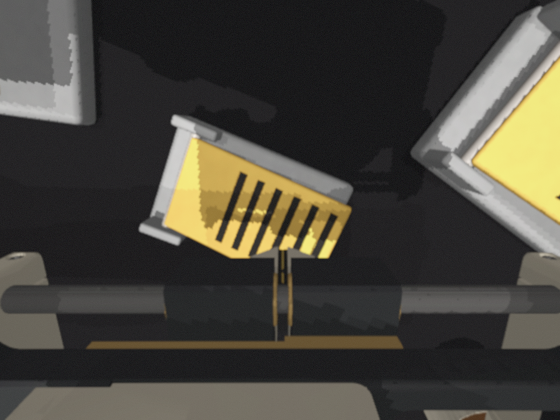

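```bash
python3 - <<'E'
from h import *
np.set_printoptions(precision=4,suppress=True)
s=arm.observe()
P=plane("wrist",[(192,133),(163,222),(352,208)],np.array([.039,.039,.0685]),s);print(P)
n=P[:2].mean(0);f=P[2]+(P[1]-P[0])/2
print(np.linalg.norm(P[0]-P[1]),np.linalg.norm(P[0]-P[2]),n+(f-n)*95/135)
E
```

```text
[[0.4397 0.2503 0.039 ]
 [0.4378 0.1722 0.039 ]
 [0.5708 0.2458 0.0685]]
0.0781487641682337 0.13448768814677803 [0.531  0.2081 0.0598]
```

The wrist view agrees with the top view to within 1 mm, with the pad at (0.531, 0.208, 0.060). Pressing now.

move_arm:
  steps:
    - [0, 0, 20, 0]
    - [0, 0, 45, 0]
    - [0, 0, 58, 0]
    - [0, 0, 64, 0]
    - [0, 0, 70, 0]
    - [0, 0, 76, 0]
    - [0, 0, 81, 0]
    - [0, 0, 84, 0]
    - [0, 0, 84, 0]
    - [0, 0, 84, 0]

```text
clock: 3.08
position: [0.533, 0.2088, 0.2184]
ee_rot: [1.772, 2.59, 0.007]
force: [1.6, -0.5, 8.7]
width: 0.003
```

move_arm:
  steps:
    - [0, 0, 2, 0]
    - [0, 0, 4, 0]
    - [0, 0, 4, 0]
    - [0, 0, 4, 0]

```text
clock: 3.58
position: [0.5331, 0.2086, 0.2164]
ee_rot: [1.773, 2.59, 0.009]
force: [-4.6, -2.1, 33.6]
width: 0.005
```

The force jumped from 8.7 to 33.6 N over 2 mm, so the pedal is on its stop. I'll take a quick picture, then release it.

```bash
python3 - <<'E'
from h import *
np.set_printoptions(precision=4,suppress=True)
s=arm.observe();print(s["force"],s["position"])
im=arm.get_image("wrist");cv2.imwrite("pics/w2.png",im[:,:,::-1])
E
```

```text
[-4.6009 -2.0974 33.5907] [0.5331 0.2086 0.2164]
```

move_arm:
  steps:
    - [0, 0, -5, 0]
    - [0, 0, -12, 0]
    - [0, 0, -20, 0]
    - [0, 0, -30, 0]
    - [0, 0, -50, 0]
    - [0, 0, -80, 0]
    - [0, 0, -110, 0]
    - [0, 0, -120, 0]
    - [0, 0, -120, 0]

```text
clock: 4.75
position: [0.5313, 0.2083, 0.3329]
ee_rot: [1.774, 2.593, 0.001]
force: [-0.3, 0.1, -0.2]
width: 0.001
```

View pics/w2.png

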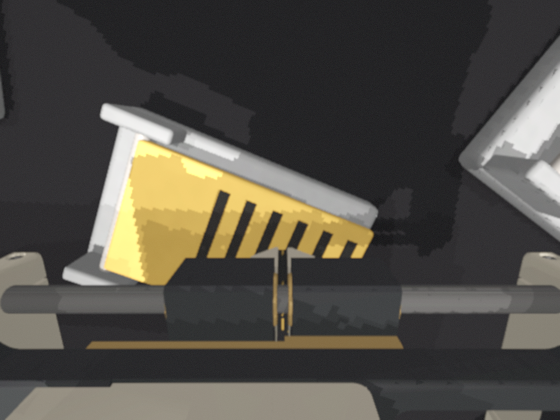

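```bash
python3 - <<'E'
from h import *
np.set_printoptions(precision=4,suppress=True)
s=arm.observe();print(s["force"],s["position"],s["joints"]);Rm=R.from_rotvec(s["ee_rot"]).as_matrix();print(Rm)
im=arm.get_image("wrist");cv2.imwrite("pics/w3.png",im[:,:,::-1])
a=np.array([.0749,.0385])
print("y angle",np.degrees(np.arctan2(Rm[1,1],Rm[0,1])))
# standoff: camera looks back; see rack
for z in (.46,): print(Rm.T@(np.array([.49,-.22,z])-s["position"])*1000)
E
```

```text
[-0.2945  0.0518 -0.2144] [0.5313 0.2083 0.3329] [-0.7159  0.4258  0.3423  1.8188 -0.1745  0.9256  0.0741]
[[-0.3624  0.932   0.0007]
 [ 0.932   0.3624  0.0004]
 [ 0.0001  0.0008 -1.    ]]
y angle 21.247126307898984
[-384.2002 -193.56   -127.2972]
```

View pics/w3.png

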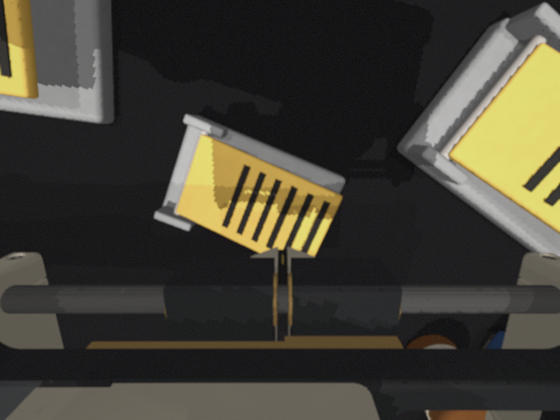

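The pedal is back up and the force is zero. Next I'll move to a stand-off short of the rack, turned to the rack's yaw, so the wrist camera can see it.

move_arm:
  steps:
    - [-15, -10, -15, 0.06]
    - [-50, -35, -35, 0.2]
    - [-90, -63, -55, 0.35]
    - [-130, -90, -75, 0.5]
    - [-170, -118, -90, 0.65]
    - [-210, -146, -105, 0.8]
    - [-250, -174, -117, 0.95]
    - [-290, -202, -117, 1.1]
    - [-330, -230, -117, 1.25]
    - [-365, -254, -117, 1.38]
    - [-385, -268, -117, 1.45]
    - [-393, -273, -117, 1.467]
    - [-393, -273, -117, 1.467]
    - [-393, -273, -117, 1.467]
  grip: 60

```text
clock: 6.55
position: [0.4195, -0.2559, 0.4496]
ee_rot: [-3.052, -0.742, 0.0]
force: [0.6, 0.2, 0.0]
width: 0.654
```

```bash
python3 - <<'E'
from h import *
np.set_printoptions(precision=4,suppress=True)
s=arm.observe();print(s["force"],s["position"],s["joints"],s["width"]);Rm=R.from_rotvec(s["ee_rot"]).as_matrix();print(Rm)
im=arm.get_image("wrist");cv2.imwrite("pics/w4.png",im[:,:,::-1])
im=arm.get_image("side");cv2.imwrite("pics/s4.png",im[:,:,::-1])
E
```

```text
[0.6316 0.2057 0.0411] [ 0.4195 -0.2559  0.4496] [-0.2828  0.212   0.8833  1.8703 -0.1803  1.1424 -0.4291] 0.6544299596938459
[[ 0.8885  0.4588 -0.0002]
 [ 0.4588 -0.8885  0.0008]
 [ 0.0001 -0.0008 -1.    ]]
```

View pics/w4.png

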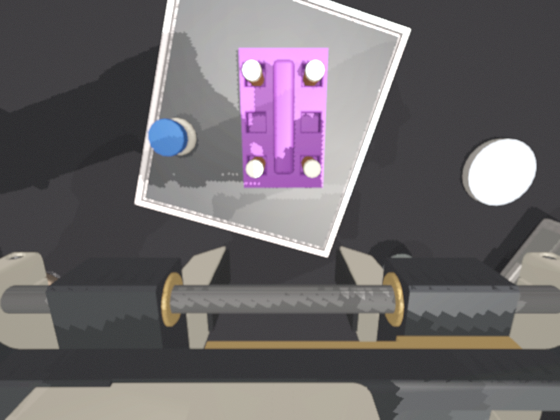

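View pics/s4.png

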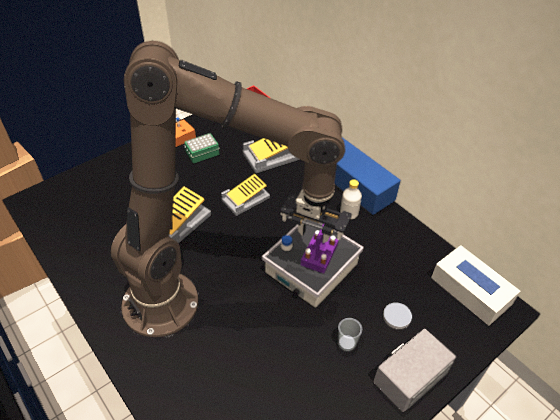

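The handle top runs along column 284 from row 60 to row 173, and the caps are at (252,70), (314,70), (255,168) and (312,168). I'll compute the grasp from these.

```bash
python3 - <<'E'
from h import *
np.set_printoptions(precision=4,suppress=True)
s=arm.observe();Rm=R.from_rotvec(s["ee_rot"]).as_matrix()
H=plane("wrist",[(284,60),(284,173),(273.5,115),(294,115)],.217,s);print("handle",H,np.linalg.norm(H[0]-H[1]),np.linalg.norm(H[2]-H[3]))
C=plane("wrist",[(252,70),(314,70),(255,168),(312,168)],.148,s);print("caps",C,C.mean(0),np.linalg.norm(C[0]-C[1]),np.linalg.norm(C[0]-C[2]))
im=cv2.imread("pics/w4.png")[:,:,::-1].copy()
B=blobs(im,(135,60,60),(165,255,255),1000)[0];b=cv2.boxPoints(cv2.minAreaRect(B));P=plane("wrist",b,.12,s);print("block",b,P.mean(0),np.linalg.norm(P-np.roll(P,-1,0),axis=1))
hc=H[:2].mean(0)
for nme,d in (("handle",H[0]-H[1]),("caps",C[0]+C[1]-C[2]-C[3]),("block",P[1]-P[0]),("blockb",P[2]-P[1])): print(nme,Rm.T@d, np.arctan2((Rm.T@d)[1],(Rm.T@d)[0]))
for c in (hc,C.mean(0)): print(Rm.T@(np.r_[c[:2],.199+.159]-s["position"])*1000)
E
```

```text
handle [[ 0.5236 -0.2036  0.217 ]
 [ 0.4596 -0.2368  0.217 ]
 [ 0.4908 -0.2127  0.217 ]
 [ 0.4971 -0.2248  0.217 ]] 0.07206132520457995 0.013703378591707128
caps [[ 0.5163 -0.1771  0.148 ]
 [ 0.5405 -0.224   0.148 ]
 [ 0.4427 -0.2157  0.148 ]
 [ 0.467  -0.2627  0.148 ]] [ 0.4916 -0.2199  0.148 ] 0.052765258523560135 0.08304671285240982
block [[238.  48.]
 [327.  48.]
 [327. 187.]
 [238. 187.]] [ 0.4912 -0.2193  0.12  ] [0.0817 0.1295 0.0924 0.1295]
handle [ 0.0721 -0.0001  0.    ] -0.0020451686067250057
caps [ 0.1661 -0.0011  0.    ] -0.006704478792996924
block [ 0.      0.0817 -0.    ] 1.5702970290286924
blockb [-0.1294  0.0054 -0.    ] 3.09969513179358
[80.285   1.3419 91.6441]
[80.4495  1.0914 91.6443]
```

move_arm:
  steps:
    - [15, 0, 0, 0]
    - [40, 1, 0, 0]
    - [65, 1, 0, 0]
    - [78, 1.3, 0, 0]
    - [80.3, 1.3, 0, 0]
    - [80.3, 1.3, 15, 0]
    - [80.3, 1.3, 35, 0]
    - [80.3, 1.3, 55, 0]
    - [80.3, 1.3, 72, 0]
    - [80.3, 1.3, 85, 0]
    - [80.3, 1.3, 91, 0]
    - [80.3, 1.3, 91, 0]
    - [80.3, 1.3, 91, 0]

```text
clock: 8.28
position: [0.4914, -0.2215, 0.3592]
ee_rot: [3.053, 0.738, 0.001]
force: [-0.1, -0.2, 0.5]
width: 0.65
```

```bash
python3 - <<'E'
from h import *
np.set_printoptions(precision=4,suppress=True)
s=arm.observe();print(s["force"],s["position"],s["joints"],s["width"])
im=arm.get_image("wrist");cv2.imwrite("pics/w5.png",im[:,:,::-1])
E
```

```text
[-0.1065 -0.1508  0.5378] [ 0.4914 -0.2215  0.3592] [-0.2529  0.411   0.7913  1.8878 -0.3484  0.9844 -0.4031] 0.6498397463420111
```

View pics/w5.png

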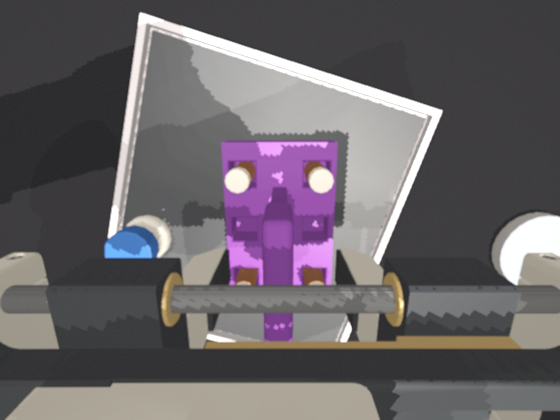

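The handle is centred near column 278.5 and the jaws near 282, so I'll correct by −1.5 mm in y and close.

move_arm:
  steps:
    - [0, -1.5, 0, 0]
    - [0, -1.5, 0, 0]

```text
clock: 8.57
position: [0.4906, -0.2198, 0.3589]
ee_rot: [-3.053, -0.739, -0.001]
force: [1.0, -0.2, 0.3]
width: 0.652
```

move_arm:
  steps:
    - [0, 0, 0, 0]
    - [0, 0, 0, 0]
    - [0, 0, 0, 0]
    - [0, 0, 0, 0]
    - [0, 0, 0, 0]
    - [0, 0, 0, 0]
  grip: 0
  grip_force: 35

```text
clock: 9.32
position: [0.4905, -0.2199, 0.3586]
ee_rot: [-3.053, -0.739, 0.0]
force: [0.1, -0.2, -0.7]
width: 0.149
```

move_arm:
  steps:
    - [0, 0, -1, 0]
    - [0, 0, -3, 0]
    - [0, 0, -6, 0]
    - [0, 0, -10, 0]
    - [0, 0, -14, 0]
    - [0, 0, -18, 0]
    - [0, 0, -20, 0]
    - [0, 0, -20, 0]

```text
clock: 10.32
position: [0.4906, -0.22, 0.3789]
ee_rot: [3.053, 0.739, 0.0]
force: [0.4, 0.8, -3.2]
width: 0.149
```

```bash
python3 - <<'E'
from h import *
np.set_printoptions(precision=4,suppress=True)
s=arm.observe();print(s["force"],s["ft_torque"],s["position"],s["width"])
im=arm.get_image("wrist");cv2.imwrite("pics/w6.png",im[:,:,::-1])
im=arm.get_image("side");cv2.imwrite("pics/s6.png",cv2.resize(im[150:320,220:400],None,fx=3,fy=3)[:,:,::-1])
E
```

```text
[ 0.4358  0.8215 -3.1611] [-0.0992  0.1453 -0.0137] [ 0.4906 -0.22    0.3789] 0.14868838622584712
```

View pics/w6.png

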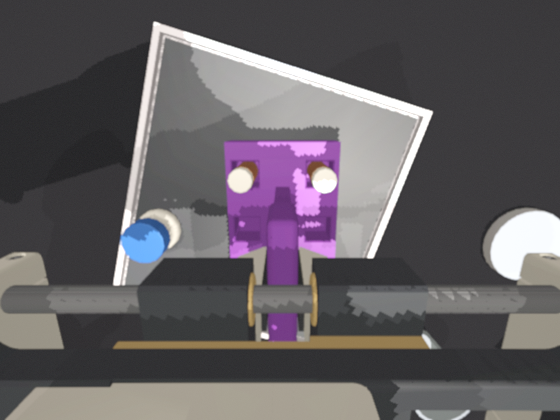

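View pics/s6.png

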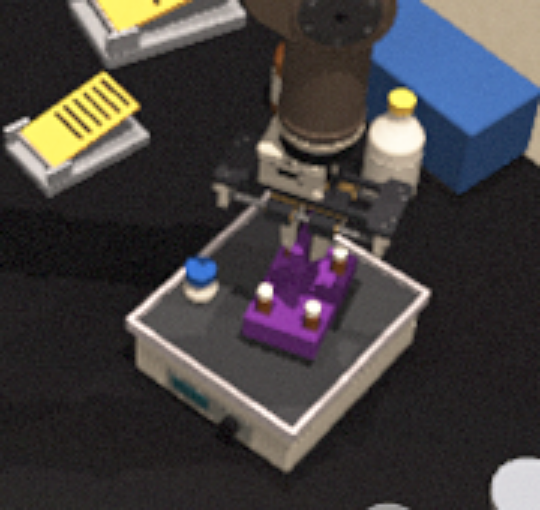

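The rack came off level: it sits in the same place in the wrist image, and the load is about 3 N. I'll lift the remaining 80 mm.

move_arm:
  steps:
    - [0, 0, -3, 0]
    - [0, 0, -9, 0]
    - [0, 0, -17, 0]
    - [0, 0, -26, 0]
    - [0, 0, -35, 0]
    - [0, 0, -44, 0]
    - [0, 0, -53, 0]
    - [0, 0, -61, 0]
    - [0, 0, -68, 0]
    - [0, 0, -74, 0]
    - [0, 0, -78, 0]
    - [0, 0, -80, 0]
    - [0, 0, -80, 0]
    - [0, 0, -80, 0]
    - [0, 0, -80, 0]
    - [0, 0, -80, 0]

```text
clock: 12.42
position: [0.4906, -0.22, 0.4586]
ee_rot: [-3.053, -0.739, 0.0]
force: [-0.2, 0.1, -2.9]
width: 0.147
```

```bash
python3 - <<'E'
from h import *
np.set_printoptions(precision=4,suppress=True)
s=arm.observe();print(s["force"],s["ft_torque"],s["position"],s["ee_rot"],s["width"],s["dq"],R.from_rotvec(s["ee_rot"]).as_matrix()[:,2])
im=arm.get_image("wrist");cv2.imwrite("pics/w7.png",im[:,:,::-1])
P=blobs(im,(135,60,40),(165,255,255),500)
st=s
px=[(227,142),(339,142)]
print("front edge top at level:",plane("wrist",px,s["position"][2]-.3586+.12,s))
im=arm.get_image("side");cv2.imwrite("pics/s7.png",cv2.resize(im[130:320,180:400],None,fx=3,fy=3)[:,:,::-1])
im=arm.get_image("top");cv2.imwrite("pics/t7.png",im[:,:,::-1])
E
```

```text
[-0.1775  0.0645 -2.8748] [-0.0302  0.1471 -0.0119] [ 0.4906 -0.22    0.4586] [-3.0535 -0.7386  0.0002] 0.14652819574120585 [-0.0003 -0.0004  0.0005  0.      0.0016  0.001   0.0001] [-0.0001  0.     -1.    ]
front edge top at level: [[ 0.5308 -0.1558  0.22  ]
 [ 0.5669 -0.2259  0.22  ]]
```

View pics/w7.png

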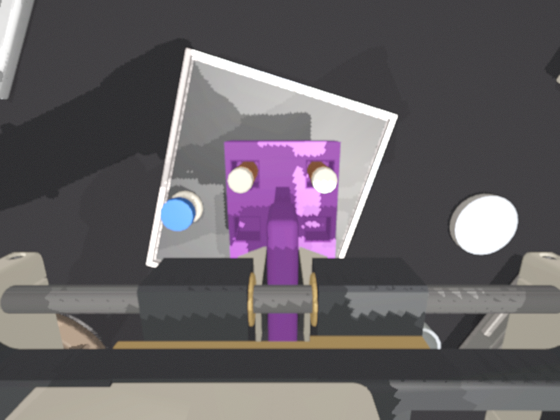

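View pics/s7.png

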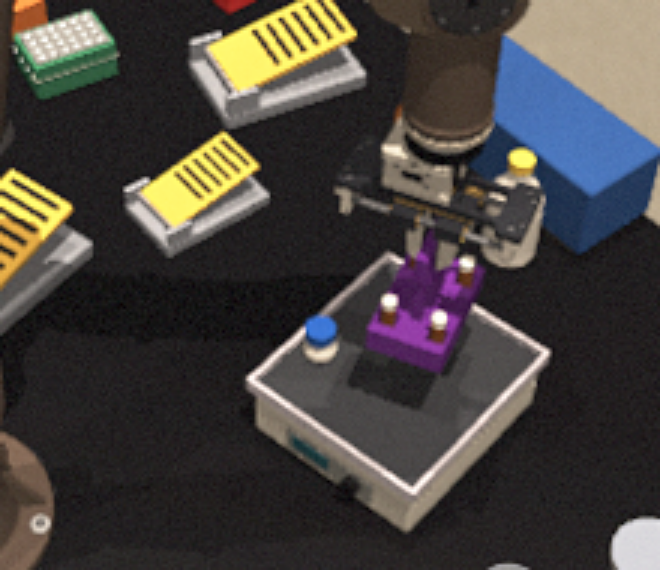

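View pics/t7.png

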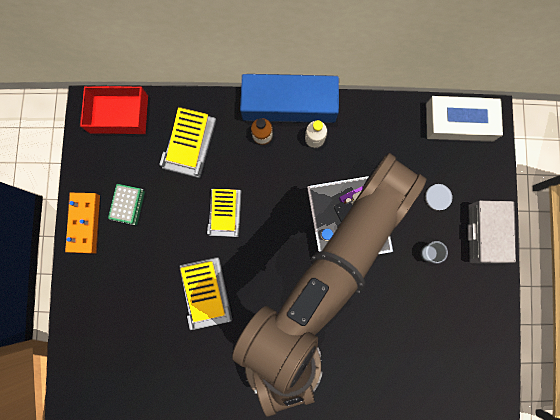

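The rack is steady and level, 100 mm up. Three vials are clearly visible, and the fourth shows partly at (412,260) behind the finger. Nothing else has moved.

```bash
python3 -c "
from cell import arm
print(arm.sign_off())"
```

```text
the job is handed in; nothing more can be done
None
```

I pressed the stop pedal, then lifted the purple rack, and handed the job in at about 12.6 s of the 51 s allowed. The arm is still holding the rack level over the shaker.

- **Pedal:** I picked the middle of the three yellow pedals because its plate measured about 135 x 78 mm. I pressed it with closed fingers until the force jumped from 8.7 to 33.6 N over 2 mm, with the fingertips about 38–39 mm above the bench, so it was on its stop. After release it came back up.
- **Rack:** I gripped the handle at mid length with 35 N. The opening read about 13.5 mm, against the 14 mm plate. I then lifted straight up by 100 mm, measured from the tool's rise. The tool was vertical, the load steady at about 2.9 N, and the rack did not shift or tip in the wrist picture during the lift.
- **Other things:** Nothing else looked moved in the last pictures.
- **Not fully confirmed:** In the last pictures three vials show clearly. The fourth is mostly hidden behind a finger and only partly visible. The load seemed a little light (the rack plus four vials should weigh at least 2.7 N), but it is within the given range.

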